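Roll the cash carrier onto the tag reader

TASK

Roll the grey cash carrier along the counter mat by pushing on its top with the fingertips, until it comes to rest lying squarely across the flat tag reader with its length along the white middle line, and leave it there. Push only on its upper side, roll it gently rather than flinging or dragging it, never grip it or lift it, and leave the other things on the counter where they are.

Things in the scene. Friction and masses are not known exactly. Their poses are not given: they have to be found in the camera images.
- carrier: plain light grey cylinder, black bands at both ends, 90 mm in diameter, 150 mm long, about 0.5 kg, lying on the mat, free to roll. Origin at its very middle, on its axis, 45 mm above the mat (49 mm above the counter). x runs along its length; it turns about x as it rolls (z is up at the start). Slight rolling resistance: let go slowly it stays put, at 0.1 m/s it coasts about 20 mm.
- reader: black rectangle 190 (x) by 100 mm (y) flush with the mat top, thin white line along its middle. Origin mid-line, 4 mm above the counter; x along the line, y across it, z up. A housing 26 x 60 mm, 16 mm tall, stands 117 mm out on +x, clear of the carrier. The carrier starts 90 to 170 mm off on the +y or -y side, within 5 degrees of parallel, 20 mm of centred along x.
- mat: fixed grey counter mat, 270 mm (x) by 500 mm (y), 4 mm thick; origin at the middle of its underside, on the counter. The carrier is to roll along its y direction.
- stamp: bystander, to be left alone: round wooden hand stamp standing upright on the mat near its +y end, base 42 mm across, 70 mm tall. Origin at the centre of its underside.
- stapler: bystander, to be left alone: stapler lying on the mat near its -y end, its length (120 mm) across the mat, 34 mm wide, 47 mm tall. Origin at the centre of its underside.
- paper_roll: bystander, to be left alone: white receipt paper roll standing on end beyond the far edge of the mat, 56 mm across, 57 mm tall. Origin at the centre of its underside.
- pen_cup: bystander, to be left alone: empty metal pen cup standing beyond the far edge of the mat, 72 mm across, 85 mm tall. Origin at the centre of its underside.
- coin_rolls: bystander, to be left alone: pyramid of five paper-wrapped coin rolls (one solid piece) at the near edge of the mat, 70 x 75 mm, 47 mm tall. Origin at the centre of its underside.
- note_brick: bystander, to be left alone: banded brick of notes lying flat off the +y end of the mat, 150 x 70 mm, 30 mm tall. Origin at the centre of its underside.
- gel: bystander, to be left alone: clear bottle with a white cap standing off the -y end of the mat, 48 mm across, 120 mm tall. Origin at the centre of its underside.
There are look-alikes about, which are no part of the job. What is shaped like the reader but green or yellow is not meant.

How it is judged:
By the outcome, as a careful person would: the job done as asked, in the order asked, and still so for the second after the job is handed in, with the robot touching nothing.
It also fails if it takes over 51 s, if anything falls off the work surface, if the arm or the gripper's body presses on something with over 40 N, if the wrist force passes 120 N, or if a joint passes its speed limit or range.

ROBOT

A 7-joint arm with a two-finger parallel gripper is mounted at the origin on the work surface. World frame = base frame: x ahead of the robot, y to its left, z up, the work surface at z = 0. Lengths are in m, angles in rad, forces in N, time in s.
With the tool pointing down it reaches from about 0.425 to 0.875 m from the base axis. Payload 4.7 kg.
Tool frame: the origin (TCP) lies at the very end of the fingers, on their centre line; the grasp point (between the pads) lies 19 mm behind it; z points along the fingers, y is the direction in which the jaws open and shut (so a half turn about z gives the same grasp; the last joint's range is limited). The gripper opens to 87 mm and grips with 3 to 60 N. Pads are 19 mm wide; open, the fingers measure 117 mm over their backs; the gripper's body (75 mm by 190 mm) begins 51 mm behind the grasp point.
Start: joints at [1.126, 0.321, -0.07, 1.45, 0.023, 1.371, -0.057], TCP at [0.288, -0.583, 0.186] pointing down, gripper open.
Joint ranges: [-2.86, 2.86], [-0.3, 2.09], [-1.38, 1.24], [0.06, 2.45], [-1.56, 4.7], [0.09, 2.05], [-2.69, 2.69]. Speed limits (rad/s): [2.57, 2.57, 3.14, 3.14, 3.14, 3.14, 3.14].

INTERFACE

Orientations are given as a rotation vector (axis times angle).
In Python, from bench import * gives the robot as it stands.
- The arm moves only by the shell command python3 -m jog 'ROWS' [OPENING] [FORCE]. ROWS is JSON, a list of rows, each a list of 4 numbers: the shift along the world's x, y, z in mm, then the turn about the world's z in rad. In form: [[x, y, z, twist], ...]. A call has exactly 8 rows; each row is the pose to reach, as a shift and turn from the pose commanded when the call began; what a row does not reach only later rows make up. A row lasts 1/8 s, in which the tool goes at most 62.5 mm and 10.7 degrees, less where a joint would pass 70% of its speed; a pose out of reach is approached as far as the arm can. A call with a gripper value outside its range is refused whole. OPENING is the opening, from -1 (shut) to 1 (fully open), set as the call begins (- or left out, the last holds). The fingers move at their own pace and stop on an object; FORCE is the grip in N (left out, the last holds). Time passes only in rows, so rows that repeat a pose let the fingers close, or fill a call up. It gives the time, the measured TCP pose, the force and the opening at its end, in the units of the state.
- get_state(): the state, without advancing time (a new reading comes with each control period).
- get_image(name): name is "scene" or "side" or "wrist"; returns a dict with "image" (420x560x3 uint8, red, green, blue), "fx", "fy", "cx", "cy" (pixels), "position" and "rotation" of the camera in the world; the wrist camera has in their place "tool_from_camera" (4x4, takes a point from camera to tool coordinates, whose origin is the TCP and whose axes are the flange's). Camera axes: x right, y down, z forward; pixel columns grow to the right and rows downward; lengths in m; the calibration is good to about 2 mm. A picture is of the moment at which its call begins: read the wrist's pose just before it. There is no depth.
- close_job(): hands the job in, once; it reports no verdict.
The state is a dict: "time": time; "joint_positions": joint angles; "qd": joint speeds; "joint_torque": joint torques, N m; "position": TCP position; "tool_rot": TCP orientation; "ft_force": force on the tool from outside, world axes, zero at the start; "torque": the same for the moment, N m; "grip_width": opening from 0.0 (shut) to 1.0 (fully open).
Only numpy, scipy, OpenCV 4.12 (cv2) and the standard library are available. Lean on these libraries where they do the work, as an engineer would, in place of code of your own. Each camera call takes 0.05 s, during which the arm holds its last target. There are 200 camera calls.

## Working session

There is one attempt and no reset: what is moved stays moved. The work goes in short steps, Python scripts to look and compute and a shell command to move; the robot and the scene stay as the last step left them, time stands still between calls to the robot, and variables do not carry over. Pictures are saved under pics/ and viewed, about 8 in all and at most 12, crops included, and the job is handed in when it is done.

```bash
mkdir -p pics; cat > h.py <<'E'
from bench import *
import numpy as np, cv2
from scipy.spatial.transform import Rotation as R
def ray(im,uv,z):
    d=np.array([(uv[0]-im["cx"])/im["fx"],(uv[1]-im["cy"])/im["fy"],1.])
    M=np.array(im["rotation"]); p=np.array(im["position"]); d=M@d
    return p+d*(z-p[2])/d[2]
def proj(im,P):
    q=np.array(im["rotation"]).T@(np.array(P)-np.array(im["position"]))
    return im["fx"]*q[0]/q[2]+im["cx"], im["fy"]*q[1]/q[2]+im["cy"]
def snap(n,f):
    im=get_image(n); np.save('pics/'+f+'.npy',im,allow_pickle=True)
    cv2.imwrite('pics/'+f+'.png',cv2.cvtColor(im["image"],cv2.COLOR_RGB2BGR)); return im
def load(f): return np.load('pics/'+f+'.npy',allow_pickle=True).item()
E
python3 - <<'E'
from h import *
for n in("scene","side"):
    im=snap(n,n+"0"); print(n,np.round(im["position"],3),np.round(im["rotation"],3).tolist(),im["fx"],im["cx"])
s=get_state();print(s["time"],s["position"],s["tool_rot"],s["ft_force"],s["grip_width"])
E
```

```text
scene [ 1.134 -0.753  0.827] [-2.127, -0.748, 0.395] 531.5716358209517 277.97977215314813
side [0.289 0.714 0.798] [-0.359, 2.784, -1.175] 412.30658061994825 283.45008718612814
0.1 [ 0.28759264 -0.58229099  0.1848778 ] [-3.05767683e+00 -7.14081607e-01  7.35920619e-04] [-0.2434939  -0.07565891 -0.27415486] 1.0066210611769357
```

View pics/scene0.png

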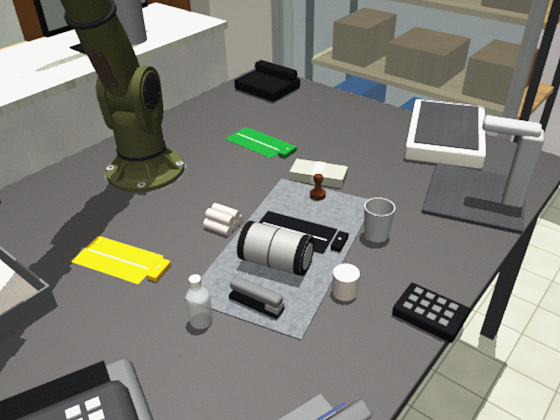

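View pics/side0.png

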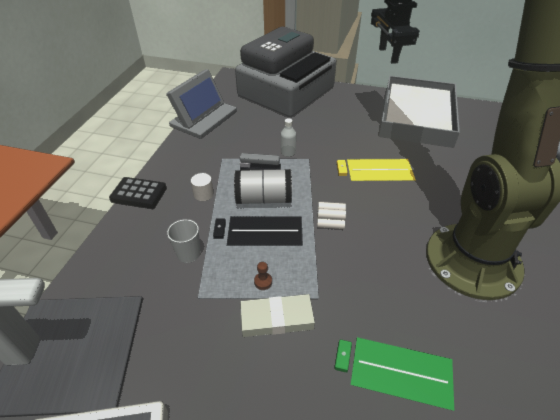

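Side picture: the carrier (264,187) lies between the stapler (260,160) and the reader (265,231), so it has to roll in +y. The rotation is a rotation vector. I'll enlarge both views next.

```bash
sed -i 's/np.array(im\["rotation"\])/R.from_rotvec(im["rotation"]).as_matrix()/' h.py
python3 - <<'E'
from h import *
a=load("side0")["image"][150:300,190:350]; b=load("scene0")["image"][190:310,215:375]
a=cv2.resize(a,None,fx=5,fy=4,interpolation=2)[:600]; b=cv2.resize(b,None,fx=5,fy=5,interpolation=2)
for n,i in(("ca",a),("cb",b)): cv2.imwrite(f'pics/{n}.png',i[:,:,::-1])
E
```

```text
(no output)
```

View pics/ca.png

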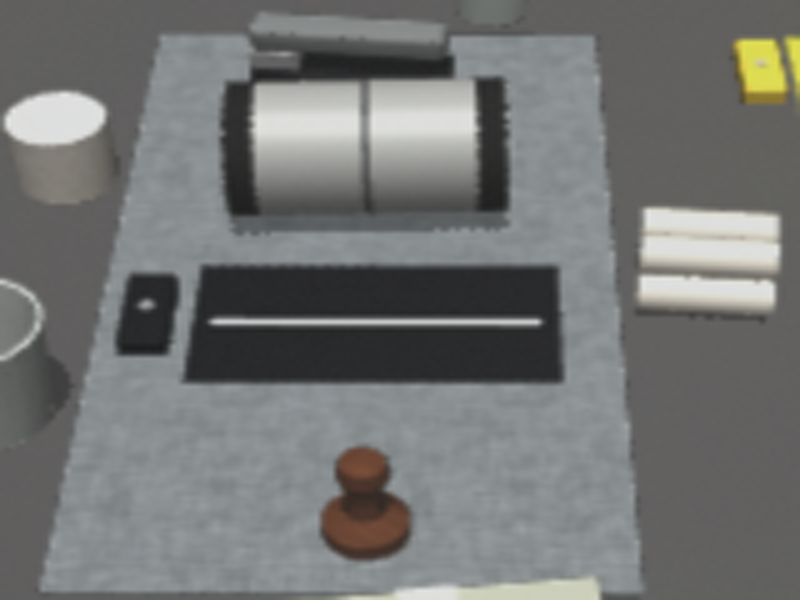

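View pics/cb.png

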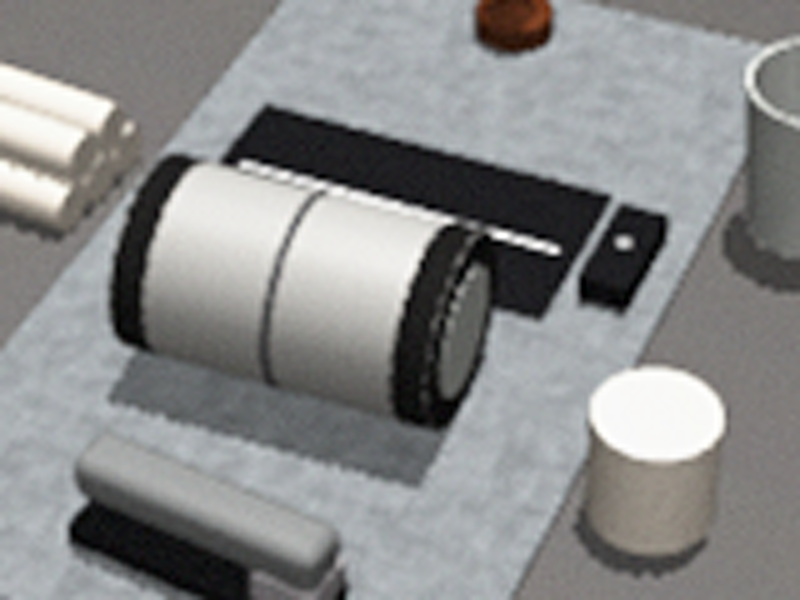

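Side crop: the reader's corners are (203,266), (558,266), (563,381) and (186,381), and the line runs (208,322)-(543,322). The carrier outline runs from about (224,82) to (508,213). In the scene crop the carrier outline spans (110,290) to (493,260). I'll fit the cylinder to these outline points.

```bash
cat >> h.py <<'E'
from scipy.optimize import least_squares
def hull(im,p):
    t=np.linspace(0,2*np.pi,72); c,s=np.cos(p[2]),np.sin(p[2]); P=[]
    for a in(-.075,.075):
        for k in t: 
            y=.045*np.cos(k); P.append(proj(im,[p[0]+a*c-y*s,p[1]+a*s+y*c,.049+.045*np.sin(k)]))
    return cv2.convexHull(np.array(P,np.float32))
def fit(obs,p0):
    f=lambda p:[cv2.pointPolygonTest(hull(im,p),(float(u),float(v)),True) for im,pts in obs for u,v in pts]
    return least_squares(f,p0,diff_step=1e-3,x_scale=[.01,.01,.02])
E
python3 - <<'E'
from h import *
S=load("side0");C=load("scene0")
a=lambda p:np.array(p)/[5,4]+[189.6,149.6]
b=lambda p:np.array(p)/[5,5]+[214.6,189.6]
for im,f,pts in((S,a,[(203,266),(558,266),(563,381),(186,381),(208,322),(543,322)]),(C,b,[(267,104),(612,196),(543,320),(240,162),(560,250)])):
    print(np.round([ray(im,f(p),.004)[:2] for p in pts],4).tolist())
sp=[(224,85),(228,150),(233,214),(300,213),(450,212),(508,210),(505,150),(503,77),(450,77),(300,79)]
cp=[(110,290),(175,155),(135,345),(300,180),(400,212),(470,225),(493,270),(485,340),(435,425),(300,388),(200,362),(125,215)]
for o in([(S,a(sp))],[(C,b(cp))],[(S,a(sp)),(C,b(cp))]):
    r=fit(o,[.6,0,0.]); print(np.round(r.x,4),np.round(r.fun,1))
for n,uv,z in(("stapler",(350,40),.045),("stampbase",(366,540),.006)): print(n,ray(S,a(uv),z))
E
```

```text
[[0.6183, 0.0155], [0.4354, -0.0326], [0.4109, 0.0634], [0.5926, 0.1111], [0.5987, 0.0619], [0.4318, 0.018]]
[[0.4121, 0.0635], [0.5938, 0.1101], [0.62, 0.0152], [0.4324, 0.0185], [0.5973, 0.061]]
[ 0.5516 -0.0744  0.2812] [-0.2  1.3 -0.1 -0.1 -0.3 -0.   1.1 -0.  -0.2 -0.1]
[ 0.5517 -0.0741  0.2979] [ 0.4  0.6  0.3 -0.4  1.2  0.4  0.7 -0.1  0.4  0.6  0.4  0.3]
[ 0.5517 -0.0742  0.2915] [-0.1  1.2  0.2  0.1 -0.4 -0.2  1.1  0.1 -0.1 -0.3  0.4  0.8  0.2 -0.4
  1.1  0.3  0.8 -0.   0.6  0.6  0.3  0.3]
stapler [ 0.59653052 -0.1858221   0.045     ]
stampbase [0.47149549 0.20228836 0.006     ]
```

```bash
python3 -m jog '[[30,55,0,0.17],[60,110,0,0.35],[90,165,0,0.53],[120,220,0,0.71],[150,275,0,0.89],[180,330,0,1.06],[208,380,0,1.23],[235,430,0,1.4]]' 1 && python3 -m jog '[[12,20,0,0],[22,40,-10,0],[30,54,-30,0],[34,59,-50,0],[34,59,-65,0],[34,59,-70,0],[34,59,-70,0],[34,59,-70,0]]'
python3 - <<'E'
from h import *
s=get_state();r=R.from_rotvec(s["tool_rot"]).as_matrix()
print(s["position"],r[:,1],r[:,2],s["ft_force"])
snap("side","side1")
im=load("side1")["image"][110:260,190:350]
cv2.imwrite('pics/c1.png',cv2.resize(im,None,fx=5,fy=4,interpolation=2)[:,:,::-1])
E
```

```text
time: 1.1
position: [0.5233, -0.151, 0.1857]
tool_rot: [1.872, 2.523, -0.0]
ft_force: [0.4, -0.3, 0.5]
grip_width: 0.998
time: 2.1
position: [0.5573, -0.0943, 0.1167]
tool_rot: [1.88, 2.515, 0.001]
ft_force: [-0.7, -0.4, 0.5]
grip_width: 0.999
[ 0.55729451 -0.09434714  0.11665796] [0.95901496 0.28335309 0.00115403] [ 1.34389583e-03 -4.75690930e-04 -9.99998984e-01] [-0.72639755 -0.37467614  0.53294849]
```

View pics/c1.png

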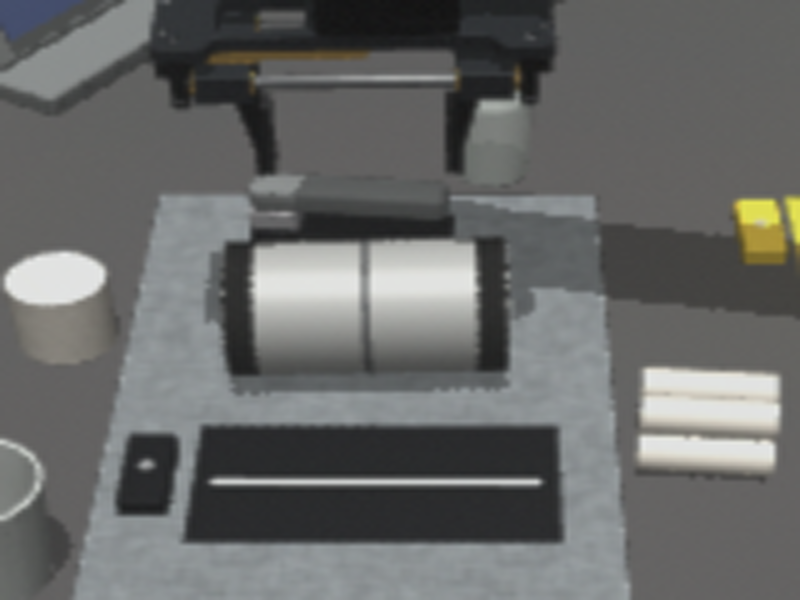

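The crop shows the fingers (265,170) and (455,170) centred on the carrier and parallel to it, above and behind its top. I'll check that the calibration agrees with this, and start lowering.

```bash
python3 - <<'E'
from h import *
S=load("side1");p=np.array([.5573,-.0943,.1167]);y=np.array([.959,.283,0])
for k in(-.051,.051): print((np.array(proj(S,p+k*y))-[189.6,109.6])*[5,4])
E
python3 -m jog '[[0,0,-6,0],[0,0,-12,0],[0,0,-17,0],[0,0,-20,0],[0,0,-22,0],[0,0,-23,0],[0,0,-24,0],[0,0,-24,0]]'
```

```text
[461.82005732 206.34641537]
[267.82668919 209.24322965]
time: 3.15
position: [0.5569, -0.0938, 0.0919]
tool_rot: [1.88, 2.517, 0.0]
ft_force: [-0.0, -0.7, 0.6]
grip_width: 1.001
```

```bash
python3 - <<'E'
from h import *
s=get_state();p=s["position"];y=R.from_rotvec(s["tool_rot"]).as_matrix()[:,1];o=[]
for n in("side","scene"):
    S=snap(n,n+"2");print(S["image"].shape)
    c=np.array(proj(S,p)).astype(int)-[70,75]
    o.append(cv2.resize(S["image"][c[1]:c[1]+150,c[0]:c[0]+140],(400,430),interpolation=2))
    print([(np.array(proj(S,p+k*y))-c)*[400/140,430/150] for k in(-.051,.051)])
cv2.imwrite('pics/c2.png',np.hstack(o)[:,:,::-1])
E
```

```text
(420, 560, 3)
[array([254.5391363, 216.6550875]), array([145.37300244, 218.80877088])]
(420, 560, 3)
[array([138.73432231, 200.92964867]), array([263.15753367, 232.97169731])]
```

View pics/c2.png

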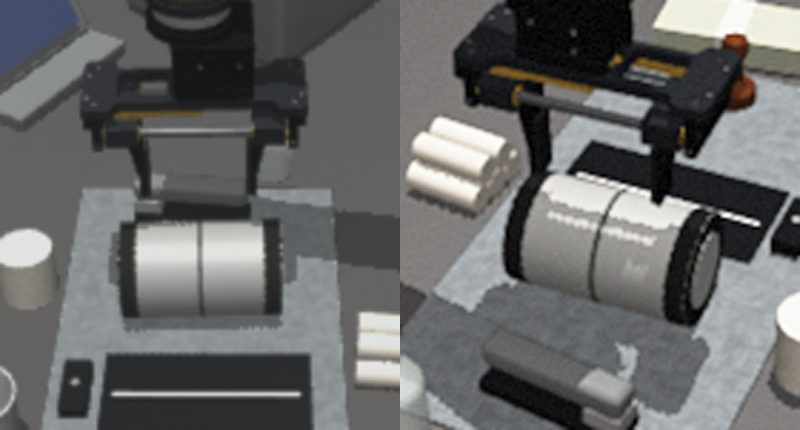

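In both views the visible tips end about 9 px (roughly 15 mm) above the projected TCP, and there is no contact force yet. I'll go down slowly, watching the force.

```bash
python3 -m jog '[[-1,3,-1,0],[-2,6,-2,0],[-2,6,-3,0],[-2,6,-4,0],[-2,6,-5,0],[-2,6,-5,0],[-2,6,-5,0],[-2,6,-5,0]]'
```

```text
time: 4.25
position: [0.5549, -0.0878, 0.0869]
tool_rot: [1.88, 2.517, 0.0]
ft_force: [0.5, 0.3, 0.4]
grip_width: 1.006
```

```bash
python3 -m jog '[[0,0,-1,0],[0,0,-2,0],[0,0,-3,0],[0,0,-4,0],[0,0,-5,0],[0,0,-6,0],[0,0,-6,0],[0,0,-6,0]]'
```

```text
time: 5.25
position: [0.5549, -0.0878, 0.0809]
tool_rot: [1.88, 2.517, 0.0]
ft_force: [-0.2, -0.3, -0.8]
grip_width: 1.001
```

```bash
python3 -m jog '[[0,0,-0.5,0],[0,0,-1,0],[0,0,-1.5,0],[0,0,-2,0],[0,0,-2.5,0],[0,0,-3,0],[0,0,-3,0],[0,0,-3,0]]'
```

```text
time: 6.25
position: [0.5548, -0.0878, 0.0779]
tool_rot: [1.88, 2.517, 0.0]
ft_force: [0.6, -0.3, -0.2]
grip_width: 1.002
```

```bash
python3 -m jog '[[0,0,-0.5,0],[0,0,-1,0],[0,0,-1.5,0],[0,0,-2,0],[0,0,-2.5,0],[0,0,-3,0],[0,0,-3,0],[0,0,-3,0]]'
python3 - <<'E'
from h import *
s=get_state();p=s["position"];y=R.from_rotvec(s["tool_rot"]).as_matrix()[:,1];o=[]
for n in("side","scene"):
    S=snap(n,n+"3")
    c=np.array(proj(S,p)).astype(int)-[50,50]
    o.append(cv2.resize(S["image"][c[1]:c[1]+100,c[0]:c[0]+80],(400,500),interpolation=2))
    print([(np.array(proj(S,p+k*y))-c)*5 for k in(-.051,.051)])
cv2.imwrite('pics/c3.png',np.hstack(o)[:,:,::-1])
E
```

```text
time: 7.25
position: [0.5549, -0.0878, 0.0749]
tool_rot: [1.88, 2.517, 0.0]
ft_force: [0.3, -0.2, -0.8]
grip_width: 1.004
[array([346.20472344, 249.76291964]), array([156.43427224, 253.56046658])]
[array([145.47101443, 226.64552827]), array([360.56822603, 282.4007521 ])]
```

View pics/c3.png

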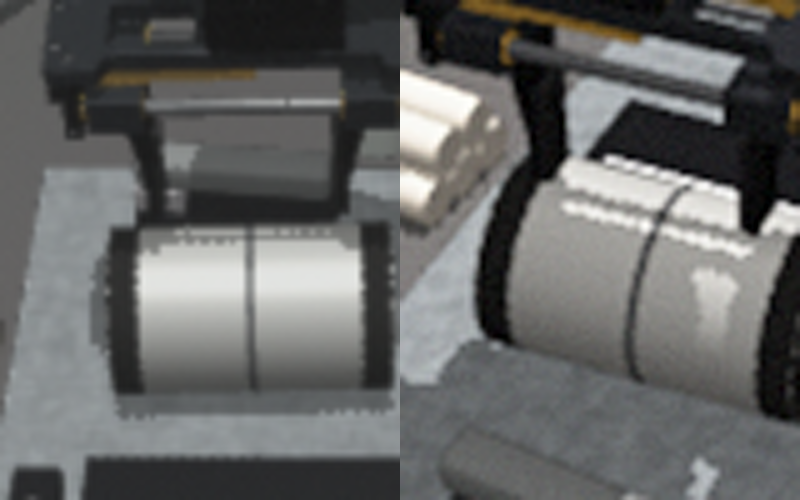

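The tips hang just above and behind the carrier's crest, at scene-panel (755,233) and (545,175), still about 10 px above the projected TCP. The open fingers seem to recede along the tool axis. I'll keep feeling downward.

```bash
python3 -m jog '[[0,0,-1,0],[0,0,-2,0],[0,0,-3,0],[0,0,-4,0],[0,0,-5,0],[0,0,-6,0],[0,0,-6,0],[0,0,-6,0]]'
```

```text
time: 8.35
position: [0.5549, -0.0878, 0.0689]
tool_rot: [1.88, 2.517, 0.0]
ft_force: [0.2, -0.2, -0.8]
grip_width: 0.998
```

```bash
python3 - <<'E'
from h import *
s=get_state();p=np.array([.5549,-.0878,.0749]);o={}
y=R.from_rotvec(s["tool_rot"]).as_matrix()[:,1]
for n,t in(("side",[(345,218),(155,218)]),("scene",[(145,175),(355,233)])):
    S=load(n+"3");c=np.array(proj(S,p)).astype(int)-[50,50]
    o[n]=(S,[np.array(q)/5+c-.4 for q in t])
for i,k in((0,-.051),(1,.051)):
    f=lambda P:np.concatenate([np.array(proj(o[n][0],P))-o[n][1][i] for n in o])
    r=least_squares(f,p+k*y,x_scale=.01);print(r.x-p-k*y,r.x,r.fun)
E
```

```text
[-0.00094322  0.0032866   0.02732552] [ 0.50505732 -0.09899936  0.10221741] [ 0.65046089 -0.26947037  0.55162781  0.1843887 ]
[-0.00217123 -0.00014317  0.02736627] [ 0.60162823 -0.07345721  0.10227438] [ 0.80177321 -0.25287281  0.65918177  0.14808996]
```

```bash
python3 -m jog '[[0,0,-0.5,0],[0,0,-1,0],[0,0,-1.5,0],[0,0,-2,0],[0,0,-2.5,0],[0,0,-3,0],[0,0,-3,0],[0,0,-3,0]]'
```

```text
time: 9.35
position: [0.5549, -0.0878, 0.0659]
tool_rot: [1.88, 2.517, 0.0]
ft_force: [0.4, 0.9, 0.3]
grip_width: 0.998
```

The tips sit about 27 mm above the reported TCP, so contact should come now.

```bash
python3 -m jog '[[0,0,-0.5,0],[0,0,-1,0],[0,0,-1.5,0],[0,0,-2,0],[0,0,-2,0],[0,0,-2,0],[0,0,-2,0],[0,0,-2,0]]'
```

```text
time: 10.35
position: [0.5549, -0.0878, 0.0639]
tool_rot: [1.88, 2.517, 0.0]
ft_force: [-0.5, 0.4, 0.4]
grip_width: 1.0
```

```bash
python3 -m jog '[[0,0,-0.5,0],[0,0,-1,0],[0,0,-1.5,0],[0,0,-2,0],[0,0,-2,0],[0,0,-2,0],[0,0,-2,0],[0,0,-2,0]]'
```

```text
time: 11.35
position: [0.5548, -0.0878, 0.0619]
tool_rot: [1.88, 2.517, 0.0]
ft_force: [0.3, 0.3, -0.3]
grip_width: 0.999
```

```bash
python3 -m jog '[[0,0,-0.5,0],[0,0,-1,0],[0,0,-1.5,0],[0,0,-2,0],[0,0,-2.5,0],[0,0,-3,0],[0,0,-3,0],[0,0,-3,0]]'
```

```text
time: 12.35
position: [0.5549, -0.0878, 0.0589]
tool_rot: [1.88, 2.517, 0.0]
ft_force: [-0.6, -0.9, 0.1]
grip_width: 1.001
```

```bash
python3 - <<'E'
from h import *
s=get_state();p=s["position"];o=[]
for n in("side","scene"):
    S=snap(n,n+"4")
    c=np.array(proj(S,p)).astype(int)-[45,55]
    print(c)
    o.append(cv2.resize(S["image"][c[1]:c[1]+120,c[0]:c[0]+80],(400,600),interpolation=2))
cv2.imwrite('pics/c4.png',np.hstack(o)[:,:,::-1])
E
```

```text
[218 124]
[227 192]
```

View pics/c4.png

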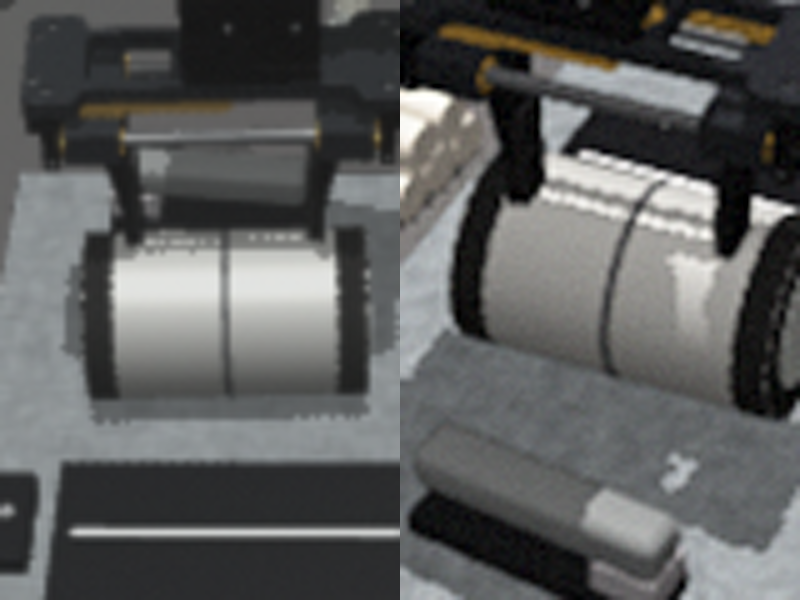

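The tips are at side-panel (130,245)/(318,243) and scene-panel (525,203)/(733,255), at or very near the surface. I'll triangulate them and refit the carrier outline in the side picture by hand.

```bash
python3 - <<'E'
from h import *
s=get_state();p=np.array(s["position"]);y=R.from_rotvec(s["tool_rot"]).as_matrix()[:,1]
A,B=load("side4"),load("scene4");ca,cb=np.array([218,124])-.4,np.array([227,192])-.4
w=np.array([-.287,.958])
for k,a,b in((-.051,(318,243),(125,203)),(.051,(130,245),(333,255))):
    a=np.array(a)/5+ca;b=np.array(b)/5+cb
    f=lambda P:np.concatenate([np.array(proj(A,P))-a,np.array(proj(B,P))-b])
    r=least_squares(f,p+k*y,x_scale=.01);print(r.x-p-k*y,r.x,r.fun,(r.x[:2]-[.5517,-.0742])@w)
pts=np.array([(85,240),(88,320),(93,398),(160,398),(300,395),(368,393),(368,300),(366,228)])/5+ca
r=fit([(A,pts)],[.55,-.074,.29]);print(r.x,r.fun.round(1))
E
```

```text
[0.00154753 0.00170713 0.02722101] [ 0.50751036 -0.10060017  0.08612377] [ 0.32249244 -0.13156551  0.27205475  0.08903734] -0.01260893435284396
[-0.00116899  0.00051266  0.02843541] [ 0.60259251 -0.07282192  0.08734811] [ 0.74710294 -0.23283527  0.61337531  0.13525161] -0.013285946268873307
[ 0.55056161 -0.07360309  0.28677196] [-0.2  0.9  0.2 -0.1 -0.1  0.   0.8  0.2]
```

```bash
python3 -m jog '[[0,0,-0.5,0],[0,0,-1,0],[-1,3,-1,0],[-2,6,-1,0],[-3,9,-1,0],[-4,12,-1,0],[-4,13,-1,0],[-4,13,-1,0]]'
python3 - <<'E'
from h import *
for i in range(3): print(get_state()["ft_force"]) 
s=get_state();p=s["position"];o=[]
for n in("side","scene"):
    S=snap(n,n+"5")
    c=np.array(proj(S,p)).astype(int)-[45,55]
    print(c)
    o.append(cv2.resize(S["image"][c[1]:c[1]+120,c[0]:c[0]+80],(400,600),interpolation=2))
cv2.imwrite('pics/c5.png',np.hstack(o)[:,:,::-1])
E
```

```text
time: 13.45
position: [0.5509, -0.0747, 0.0579]
tool_rot: [1.879, 2.517, 0.0]
ft_force: [0.8, -1.0, -0.7]
grip_width: 1.0
[ 0.84704728 -0.96203279 -0.65287245]
[ 0.84704728 -0.96203279 -0.65287245]
[ 0.84704728 -0.96203279 -0.65287245]
[218 128]
[229 188]
```

```bash
python3 - <<'E'
from h import *
for f in("side0","side4","side5"):
    g=load(f)["image"].mean(2); print(f,g[196:212,244:258].mean(1).round().astype(int))
E
```

```text
side0 [116 108 101  92  84  79  75  80  93  93  93 102 137 143 144 145]
side4 [120 112 104  95  87  81  77  82  96  96  96 105 142 147 149 150]
side5 [120 112 104  95  87  81  77  82  96  96  96 105 142 147 149 150]
```

```bash
python3 -m jog '[[0,0,-0.5,0],[0,0,-1,0],[0,0,-1.5,0],[0,0,-2,0],[0,0,-2.5,0],[0,0,-3,0],[0,0,-3,0],[0,0,-3,0]]'
```

```text
time: 14.55
position: [0.5514, -0.0762, 0.0575]
tool_rot: [1.879, 2.515, -0.002]
ft_force: [-6.0, -1.6, 16.1]
grip_width: 0.997
```

Contact is made: 16 N at about 2.6 mm of give, with the tips at the crest. First short rolling stroke: 40 mm of tool for about 20 mm of carrier.

```bash
python3 -m jog '[[-1,3,0,0],[-2,8,0,-0.003],[-4,14,0,-0.006],[-6,21,0,-0.009],[-8,28,-0.4,-0.012],[-10,34,-0.9,-0.015],[-11,38,-1.4,-0.015],[-11,38,-1.4,-0.015]]'
python3 - <<'E'
from h import *
S=snap("side","side6");snap("scene","scene6")
cv2.imwrite('pics/c6.png',cv2.resize(S["image"][110:260,190:350],None,fx=5,fy=4,interpolation=2)[:,:,::-1])
E
```

```text
time: 15.55
position: [0.5401, -0.0362, 0.0556]
tool_rot: [1.896, 2.504, -0.001]
ft_force: [-5.1, -0.6, 15.2]
grip_width: 0.999
```

View pics/c6.png

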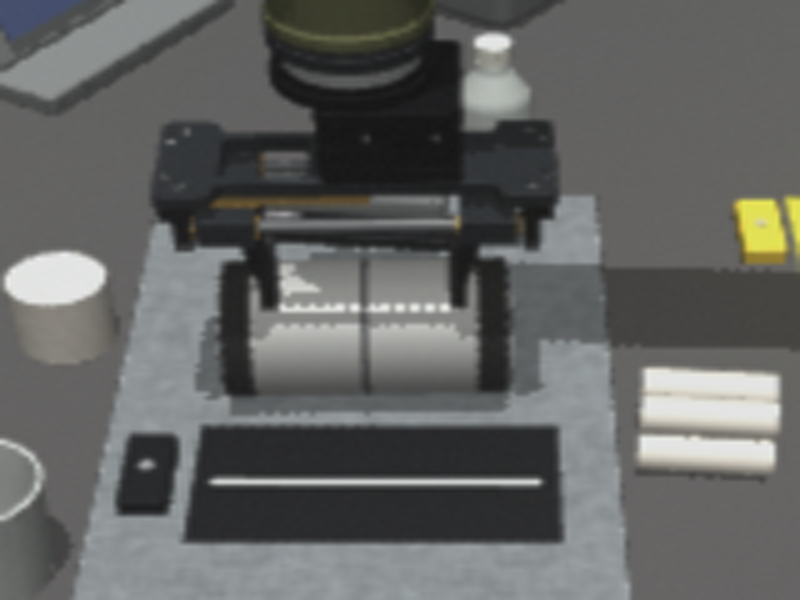

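The carrier rolled cleanly about 20 mm: its lower edge went from v=373 to 393 in the crop, still parallel to the line. Next I re-seat the tips behind the crest and track the carrier numerically.

```bash
python3 -m jog '[[0,0,6,0],[0,0,12,0],[4,-13,14,0],[8,-27,14,0],[10,-35,8,0],[10,-35,3,0],[10,-35,0.7,0],[10,-35,0.5,0]]'
cat >> h.py <<'E'
def low(im,p0):
    """y,yaw (x kept) from the lower outline (darkest row above the shadow) in the side view; p0 = guess"""
    g=im["image"].astype(float).mean(2); H=hull(im,p0)[:,0]; pts=[]
    c0=H[:,0].min()+12;c1=H[:,0].max()-12
    def lo(p,c):
        h=hull(im,p)[:,0]; q=np.vstack([h,h[:1]]); v=[]
        for a,b in zip(q[:-1],q[1:]):
            if (a[0]-c)*(b[0]-c)<=0 and a[0]!=b[0]: v.append(a[1]+(c-a[0])*(b[1]-a[1])/(b[0]-a[0]))
        return max(v)
    cols=np.arange(int(c0),int(c1));obs=[]
    for c in cols:
        r=int(lo(p0,c)); seg=g[r-8:r+9,c]; d=np.diff(seg)   # carrier shade -> shadow step
        k=np.argmax(d[2:-1]*(seg[2:-2]<90))+2; obs.append(r-8+k+.5)
    f=lambda q:np.array([lo([p0[0],q[0],q[1]],c) for c in cols])-obs
    r=least_squares(f,p0[1:],diff_step=1e-3,x_scale=[.01,.02],loss="soft_l1"); return r.x,np.median(abs(r.fun))
E
python3 - <<'E'
from h import *
print(low(load("side0"),[.5517,-.072,.28]))
print(low(load("side6"),[.5458,-.0546,.28]))
S=snap("side","side7");print(low(S,[.5458,-.0546,.28]))
E
```

```text
time: 16.65
position: [0.5499, -0.0738, 0.056]
tool_rot: [1.898, 2.501, -0.004]
ft_force: [-5.9, -2.9, 15.9]
grip_width: 1.002
(array([-0.07279304,  0.31734972]), np.float64(0.175860656638136))
(array([-0.05293104,  0.27923856]), np.float64(0.1357340070627231))
(array([-0.05311448,  0.27740616]), np.float64(0.15283767049467656))
```

```bash
python3 -m jog '[[-0.5,2,0.2,0],[-1.5,5,0.5,-0.001],[-3,9,0.9,-0.002],[-4,14,1.2,-0.003],[-5,19,1.4,-0.004],[-7,24,1.4,-0.005],[-8,29,1.4,-0.006],[-10,34,1.4,-0.007]]' && python3 -m jog '[[-1.5,5,0,-0.001],[-3,10,0,-0.002],[-4.5,15,0,-0.003],[-6,20,0,-0.004],[-7,25,-0.4,-0.005],[-9,30,-0.9,-0.006],[-10,34,-1.4,-0.007],[-10,34,-1.4,-0.007]]'
python3 - <<'E'
from h import *
S=snap("side","side8");print(low(S,[.536,-.02,.27]))
E
```

```text
time: 17.7
position: [0.5395, -0.0386, 0.0575]
tool_rot: [1.906, 2.496, -0.004]
ft_force: [-6.4, -2.0, 16.2]
grip_width: 0.995
time: 18.7
position: [0.5296, -0.0027, 0.056]
tool_rot: [1.913, 2.491, -0.001]
ft_force: [-8.1, 0.5, 18.5]
grip_width: 0.998Traceback (most recent call last):
  File "<stdin>", line 2, in <module>
  File "h.py", line 39, in low
    r=least_squares(f,p0[1:],diff_step=1e-3,x_scale=[.01,.02],loss="soft_l1"); return r.x,np.median(abs(r.fun))
    return func(*args, **kwargs)
    result = trf(vector_fun.fun, vector_fun.jac, x0, f0, J0, lb, ub, ftol, xtol,
                 gtol, max_nfev, x_scale, loss_function, tr_solver,
                 tr_options.copy(), verbose, callback=callback_wrapped)
    return trf_no_bounds(
        fun, jac, x0, f0, J0, ftol, xtol, gtol, max_nfev, x_scale,
        loss_function, tr_solver, tr_options, verbose, callback=callback)
    f_new = fun(x_new)
    self._update_fun()
    ~~~~~~~~~~~~~~~~^^
    self.f = self.fun_wrapped(xp_copy(self.x))
             ~~~~~~~~~~~~~~~~^^^^^^^^^^^^^^^^^
    return np.atleast_1d(self.fun(x))
                         ~~~~~~~~^^^
    return self.f(x, *self.args, **self.kwargs)
           ~~~~~~^^^^^^^^^^^^^^^^^^^^^^^^^^^^^^
  File "h.py", line 38, in <lambda>
    f=lambda q:np.array([lo([p0[0],q[0],q[1]],c) for c in cols])-obs
                         ~~^^^^^^^^^^^^^^^^^^^^^
  File "h.py", line 33, in lo
    return max(v)
ValueError: max() iterable argument is empty
```

The tracker fails over the black reader, so I'll dead-reckon stroke 3 and then look.

```bash
python3 -m jog '[[0,0,6,0],[0,0,12,0],[4,-13,14,0],[8,-27,14,0],[10,-35,8,0],[10,-35,3,0],[10,-35,0.7,0],[10,-35,0.4,0]]' && python3 -m jog '[[-0.5,2,0.2,0],[-1.5,5,0.5,-0.001],[-3,9,0.9,-0.001],[-4,14,1.2,-0.002],[-5,19,1.4,-0.003],[-7,24,1.4,-0.003],[-8,29,1.4,-0.004],[-10,34,1.4,-0.004]]' && python3 -m jog '[[-1.5,5,0,0],[-3,10,0,-0.001],[-4.5,15,0,-0.002],[-6,20,0,-0.002],[-7,25,-0.4,-0.003],[-9,30,-0.9,-0.003],[-10,34,-1.4,-0.004],[-10,34,-1.4,-0.004]]'
python3 - <<'E'
from h import *
S=snap("side","side9");C=snap("scene","scene9")
a=cv2.resize(S["image"][150:250,200:330],(520,400),interpolation=2)
cv2.imwrite('pics/c9.png',cv2.resize(S["image"][150:250,205:325],(800,600),interpolation=2)[:,:,::-1])
E
```

```text
time: 19.75
position: [0.5397, -0.04, 0.0557]
tool_rot: [1.916, 2.489, -0.004]
ft_force: [-4.7, -2.1, 12.2]
grip_width: 1.003
time: 20.75
position: [0.5296, -0.005, 0.0575]
tool_rot: [1.92, 2.486, -0.003]
ft_force: [-5.4, -1.8, 14.1]
grip_width: 0.999
time: 21.75
position: [0.5197, 0.0304, 0.0565]
tool_rot: [1.923, 2.483, -0.001]
ft_force: [-6.4, -0.2, 17.6]
grip_width: 1.003
```

View pics/c9.png

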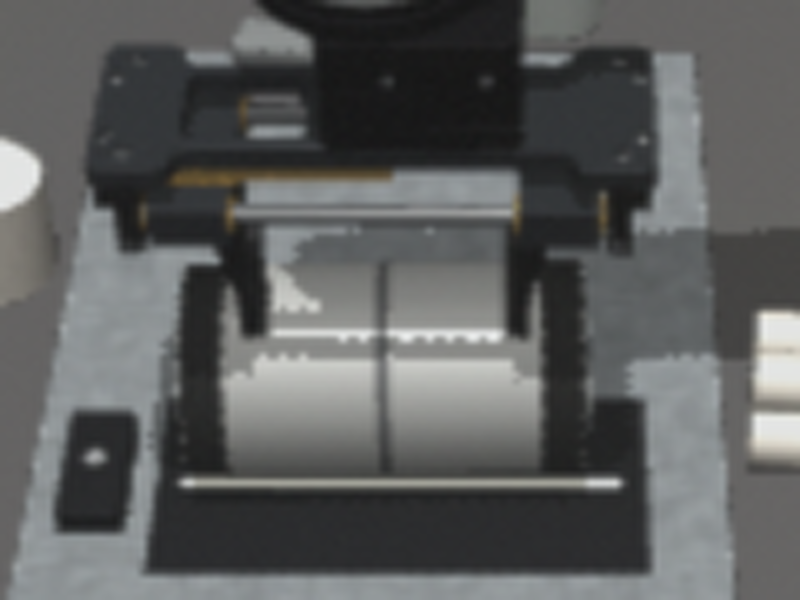

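The grey body's lower edge runs level at v≈473 (u 228-540), just above the level white line at v=482 (u 180-623), so it is parallel. Next I fit the pose.

```bash
python3 - <<'E'
from h import *
S=load("side9")
g=lambda p:np.array(p)/[800/120,6]+[204.6,149.6]
pts=[(230,473),(300,473),(460,472),(540,472),(181,300),(590,380),(579,265),(185,266),(585,320)]
r=fit([(S,g(pts))],[.526,.016,.26]);q=r.x;print(q,r.fun.round(1))
a=.254;c=np.array([.5145,.0395]);u=np.array([np.cos(a),np.sin(a)]);v=np.array([-u[1],u[0]])
d=q[:2]-c;print("u,v,yaw err",d@u,d@v,q[2]-a)
t=np.array([.5197,.0304])-q[:2];print("tool u,v",t@u,t@v)
E
```

```text
[0.52584027 0.01624123 0.25370756] [-0.   0.   0.2  0.3  0.1 -0.4  0.6 -0.3  0.3]
u,v,yaw err 0.005132004861956538 -0.025362069317993934 -0.00029243776321502546
tool u,v -0.0023854729007271105 0.015247398676497681
```

Yaw error is about 0 and the axial offset 5 mm, with 25 mm left to roll. Final stroke.

```bash
python3 -m jog '[[0,0,6,0],[0,0,12,0],[3,-10,14,0],[6,-20,14,0],[7,-27,8,0],[7,-27,3,0],[7,-27,1.2,0],[7,-27,0.8,0]]' && python3 -m jog '[[-0.5,1.5,0.2,0],[-1,4,0.4,0],[-2,7,0.6,0],[-3,11,0.8,0],[-4,15,0.8,0],[-5,19,0.8,0],[-6,23,0.8,0],[-7,26,0.8,0]]'
```

```text
time: 22.85
position: [0.5266, 0.0012, 0.0569]
tool_rot: [1.926, 2.481, -0.004]
ft_force: [-6.9, -3.1, 17.2]
grip_width: 0.999
time: 23.85
position: [0.519, 0.0277, 0.0575]
tool_rot: [-1.926, -2.482, 0.004]
ft_force: [-8.1, -2.5, 15.8]
grip_width: 0.997
```

```bash
python3 -m jog '[[-1,4,0,0],[-2,8,0,0],[-3,12,0,0],[-4,15,0,0],[-5,18,-0.2,0],[-5.5,20,-0.4,0],[-6,22,-0.5,0],[-6,22,-0.5,0]]' && python3 -m jog '[[0,0,0.7,0],[0,0,1.4,0],[0,0,2.1,0],[0,0,3,0],[0,0,5,0],[0,0,15,0],[0,-20,30,0],[0,-60,60,0]]'
python3 - <<'E'
from h import *
S=snap("side","side10");snap("scene","scene10")
cv2.imwrite('pics/c10.png',cv2.resize(S["image"][150:250,205:325],(800,600),interpolation=2)[:,:,::-1])
E
```

```text
time: 24.85
position: [0.5127, 0.0501, 0.0572]
tool_rot: [-1.925, -2.482, 0.004]
ft_force: [-9.2, -2.0, 19.0]
grip_width: 0.999
time: 25.85
position: [0.5132, -0.0084, 0.1158]
tool_rot: [-1.919, -2.485, -0.0]
ft_force: [1.1, -0.4, -0.6]
grip_width: 1.001
```

View pics/c10.png

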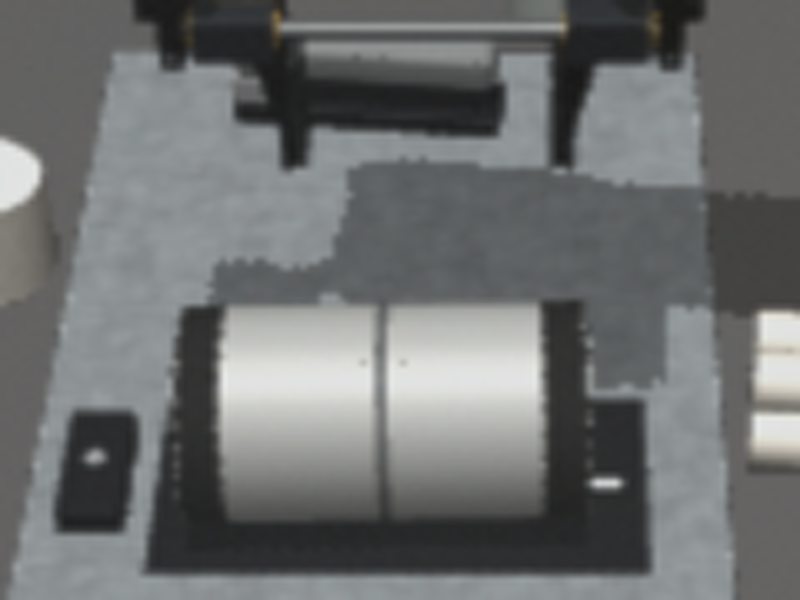

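The carrier lies over the reader, with top edge v≈303, lower edge v≈521 and sides about u=178-592. I'll fit it.

```bash
python3 - <<'E'
from h import *
S=load("side10")
g=lambda p:np.array(p)/[800/120,6]+[204.6,149.6]
a=.254;c=np.array([.5145,.0395]);u=np.array([np.cos(a),np.sin(a)]);v=np.array([-u[1],u[0]])
for pts in ([(230,521),(300,521),(460,520),(540,519),(178,400),(590,400),(583,303),(450,303),(300,304),(183,309),(588,350),(180,350)],[(230,521),(300,521),(460,520),(540,519),(178,400),(590,400)]):
    q=(r:=fit([(S,g(pts))],[.52,.04,.26])).x;print(q,r.fun.round(1))
    d=q[:2]-c;print("u,v,yaw err",d@u,d@v,q[2]-a)
# symmetric check of line ends visible & motion since side9
E
```

```text
[0.51807025 0.04111363 0.26564598] [-0.  -0.1 -0.1  0.   0.5  0.4  0.1 -0.1 -0.  -0.2  0.5  0.5]
u,v,yaw err 0.0038611650488095195 0.0006647316657132663 0.011645979024016984
[0.51783542 0.04113372 0.26525986] [ 0.  -0.1 -0.   0.   0.5  0.5]
u,v,yaw err 0.0036389191483802955 0.0007431820862231214 0.011259858068355721
```

It is within 1 mm across the line, 4 mm along it and 0.7° in yaw. I'll do a last check that it is still and the bystanders haven't moved, then hand in.

```bash
python3 -m jog '[[0,0,10,0],[0,0,20,0],[0,-10,30,0],[0,-20,40,0],[0,-20,40,0],[0,-20,40,0],[0,-20,40,0],[0,-20,40,0]]'
python3 - <<'E'
from h import *
A=load("side10")["image"].astype(float);B=snap("side","side11")["image"].astype(float)
print("carrier change",abs(A-B)[198:238,235:300].mean())
A=load("scene0")["image"].astype(float);B=snap("scene","scene11")["image"].astype(float)
for n,(x,y,w,h) in dict(stapler=(228,278,58,40),stamp=(306,172,24,30),roll=(330,263,32,38),cup=(362,198,36,46),coins=(202,202,30,33),gel=(184,275,30,55),notes=(290,160,60,26)).items():
    a=A[y:y+h,x:x+w].mean(2).astype(np.float32);b=B[y:y+h,x:x+w].mean(2).astype(np.float32)
    print(n,cv2.phaseCorrelate(a,b),abs(a-b).mean())
close_job()
E
```

```text
time: 26.95
position: [0.5136, -0.0295, 0.1552]
tool_rot: [-1.925, -2.482, 0.0]
ft_force: [1.0, 0.4, 0.8]
grip_width: 0.998
carrier change 1.9356410256410257
stapler ((-0.19840875510572786, 0.0036370623900339183), 0.8475730144977569) 9.449857
stamp ((-0.08639055083189184, -0.014790688213663472), 0.9774067719777425) 2.4162037
roll ((-0.04100792554958943, -0.05624057682436501), 0.9758510675281287) 1.6060855
cup ((-0.012743938544410582, 0.0966816565104267), 0.9789923421210713) 2.1503623
coins ((0.03763993006048594, 0.013452010232814615), 0.9665638954551131) 1.582155
gel ((-0.18570975899388564, 0.09058224372823886), 0.9470592861705356) 2.2725255
notes ((0.03230634227533713, 0.557255002750809), 0.28998907053912126) 32.281624
the job is handed in; nothing more can be done
```

I rolled the carrier onto the reader in four short strokes, with the two open fingertips pressing on its top. It was never gripped or lifted. The job was handed in at about 27 s of the 51 s allowed.

- **Carrier position:** by the last side-camera fit, it lies about 0.7 mm off the white line, about 4 mm off centre along it, and about 0.7° out of parallel.
- **At rest:** it showed no clear motion between the last two pictures. The arm is clear above it, touching nothing.
- **Forces:** the highest wrist force I read was about 21 N; I only read it at the end of each move.
- **Other things on the counter:** the stamp, paper roll, pen cup, coin rolls, gel and stapler are unshifted to within 0.2 px.
- **Failed check:** the image comparison for the note brick gave no usable result. It came out at 0.56 px with a low match score, probably because the arm or its shadow was in that crop. I did not look again; the gripper never went near the brick.
- **Tool mismatch:** with the jaws open, the fingertips touched about 36 mm above the reported TCP, although the tool description puts the TCP at the fingertips. I found the contact height by feeling downward for force.

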